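# Gauge the overload-stop depth of a load-cell housing

## Task

Take the depth gauge out of its wooden stand and push it upright down the bore of the blue load-cell housing, through the tight seal, until it bottoms out on the sprung stop and presses that fully down. Then let go of it and slide its orange collar down the rod until the collar lies flat on the housing's top face, and leave the gauge standing there bottomed and marked. Work by feel, never press harder than about 12 N on the housing, and leave the other things on the bench where they are.

Things in the scene. Friction and masses are not known exactly. Their poses are not given: they have to be found in the camera images.
- housing: blue load-cell housing, fixed to the bench: block 90 x 80 mm, 85 mm high, on a 130 x 80 x 12 mm foot (long along its x). Origin: centre of the underside, z up.
- mouth (a point): centre of the mouth of the round blind bore, in the housing's top face (85 mm above the bench), z up. Bore 14 mm wide, mouth chamfered 2.5 mm. A sprung rubber seal 14 mm down grips the rod: pushing it in takes about 3 to 6 N from there on and it does not sink by its own weight. A sprung stop sits 46 to 63 mm below the mouth (differs each time; only felt); 3 mm further the bottom is hard.
- stop_pad (a joint): travel of the sprung stop at the bottom of the bore, in m: 0 free, 0.003 pressed fully down (about 2 N needed); it springs back when the rod leaves it. The seal's grip is enough to hold the rod down on it.
- stand: wooden stand, fixed: 70 x 70 mm, 50 mm high, with a round hole 15 mm wide and 40 mm deep in its top centre in which the gauge stands. Origin: centre of the underside, z up.
- gauge: depth gauge, about 120 g: steel rod 12 mm in diameter, 116 mm long overall, its foot chamfered, with a black round grip head 20 mm in diameter over its top 30 mm. Stands upright in the stand. Origin: centre of the foot's end, z up the rod to the head.
- gauge_tip (a point): centre of the rod's foot end (same as the gauge's origin).
- gauge_head (a point): grip point on the head's axis, 11 mm below its top, 105 mm above the foot end.
- collar (a joint): how far the orange collar has been slid down the rod, in m (grows downwards, 0 just under the head, to 0.065). It stays where it is left; about 3 N of push slides it.
- collar_under (a point): centre of the underside of the orange collar: a disc 50 mm in diameter and 10 mm thick round the rod, 76 mm above the foot end when the joint reads 0.
- weight: bystander: brass test weight, 40 mm in diameter, 58 mm high, 0.5 kg. Origin: centre of the underside.
- screwdriver: bystander: screwdriver with a yellow handle lying on the bench.
- partsbin: bystander: open blue bin, 110 x 75 x 45 mm. Origin: centre of the underside.

How it is judged:
By the outcome, as a careful person would: the job done as asked, in the order asked, and still so for the second after the job is handed in, with the robot touching nothing.
It also fails if it takes over 64 s, if anything falls off the work surface, if the arm or the gripper's body presses on something with over 40 N, if the wrist force passes 120 N, or if a joint passes its speed limit or range.

## Robot

A 7-joint arm with a two-finger parallel gripper is mounted at the origin on the work surface. World frame = base frame: x ahead of the robot, y to its left, z up, the work surface at z = 0. Lengths are in m, angles in rad, forces in N, time in s.
With the tool pointing down it reaches from about 0.4 to 0.9 m from the base axis. Payload 5.5 kg.
Tool frame: the origin (TCP) lies midway between the tips of the shut fingers; the grasp point (between the pads) lies 19 mm behind it (manip.grip_depth is the distance from the TCP to the grasp point, in m); z points along the fingers, x is the direction in which the jaws open and shut, and the axes are right-handed (so a half turn about z gives the same grasp; the last joint's range is limited). The gripper opens to 92 mm and grips with 3 to 60 N. Pads are 19 mm wide; open, the fingers measure 130 mm over their backs; the gripper's body (75 mm by 190 mm) begins 47 mm behind the grasp point.
Start: joints at [1.395, 0.501, -0.427, 1.55, 0.221, 1.138, -0.21], TCP at [0.276, -0.588, 0.227] pointing down, gripper open.
Joint ranges: [-2.88, 2.88], [-0.31, 2.03], [-1.54, 1.56], [0.2, 2.42], [-1.41, 4.55], [0.19, 2.02], [-2.57, 2.57]. Speed limits (rad/s): [2.57, 2.57, 3.14, 3.14, 3.14, 3.14, 3.14].

## Interface

Orientations are given as a unit quaternion [x, y, z, w].
In Python, from bench import manip, effector, viewer gives the robot as it stands. Calls block until the motion is done:
- manip.move_pose(position, orientation): joint-space move of the TCP to a pose.
- manip.servo_line(position, ori=None, vel=0.15): straight line of the TCP; ori=None keeps the orientation; vel is the mean speed in m/s.
- manip.movej(angles): joint-space move.
- effector.open_jaws() and effector.close(f_grip=None): open the fingers fully, or close them until they stop; f_grip is the grip in N (None keeps the last).
- manip.sleep(seconds).
- manip.solve_ik(position, orientation): joint angles nearest the present ones, or None.
- viewer.get_image(name): name is "scene" or "top" or "wrist"; returns the picture (480x640x3 uint8, red, green, blue); there is no depth.
- viewer.get_calibration(name): a dict with "vfov" (degrees; the focal length in pixels is half the picture's height over the tangent of half this angle, whatever the lens; pixels are square), "cx", "cy" (the principal point, pixels), "eye" and "attitude" of the camera in the world. Camera axes: x right, y down, z forward; pixel columns grow to the right and rows downward; lengths in m; the calibration is good to about 2 mm. The wrist camera is an equidistant fisheye: a pixel r from the principal point sees the ray r / f radians off the axis. A picture is of the moment at which its call begins: read the wrist's pose just before it. get_calibration takes no time and is no camera call; for the wrist camera it gives the pose at the moment of the call.
A pose or a line that the arm cannot do raises manip.PlanningError and nothing moves.
- manip.hand_in(): hands the job in, once; it reports no verdict.
Readings, each from a call of its own:
- manip.current_clock(): time.
- manip.current_q(): joint angles.
- manip.current_joint_velocities(): joint speeds.
- manip.current_tau(): joint torques, N m.
- manip.current_tool_pos(): TCP position.
- manip.current_tcp_rot(): TCP orientation.
- manip.current_force(): force on the tool from outside, world axes, zero at the start.
- manip.current_wrist_torque(): the same for the moment, N m.
- manip.current_finger_gap(): finger opening in m.
Only numpy, scipy, OpenCV 4.12 (cv2) and the standard library are available. Lean on these libraries where they do the work, as an engineer would, in place of code of your own. Each camera call takes 0.05 s, during which the arm holds its last target.

## Working session

There is one attempt and no reset: what is moved stays moved. The work goes in short steps, each a Python script; the robot and the scene stay as the last script left them, time stands still between calls to the robot, and variables do not carry over. Pictures are saved under pics/ and viewed, and the job is handed in when it is done.

```bash
ls; mkdir -p pics; python3 - <<'E'
from bench import manip, effector, viewer
import cv2
print(manip.current_clock())
for n in ["scene","top","wrist"]:
    c=viewer.get_calibration(n); im=viewer.get_image(n)
    cv2.imwrite(f"pics/a_{n}.png",im[:,:,::-1]); print(n,c)
print(manip.current_clock(),manip.current_tcp_rot(),manip.current_tool_pos(),manip.current_finger_gap(),manip.grip_depth)
E
```

```text
pics
0.0
scene {'vfov': 56.37677321633181, 'cx': 326.4754642958264, 'cy': 244.51665618907367, 'eye': array([ 0.98733636, -0.58417087,  0.72710667]), 'attitude': array([ 0.86244463,  0.27172755, -0.13911852, -0.40373188])}
top {'vfov': 43.934402773145884, 'cx': 310.10099258205145, 'cy': 239.95928610879818, 'eye': array([0.41307133, 0.05412644, 1.35836854]), 'attitude': array([ 0.70688068, -0.70532537,  0.04123777, -0.03369375])}
wrist {'vfov': 65.70646984690485, 'cx': 317.5961835572127, 'cy': 239.43613711180123, 'eye': array([ 0.33893322, -0.55931022,  0.38233314]), 'attitude': array([ 0.83722821, -0.5317556 , -0.06963026,  0.10694172])}
0.15 [ 8.44063899e-01 -5.36242071e-01 -6.18168554e-04 -4.38777952e-04] [ 0.2759152  -0.58794688  0.22589759] 0.09169771778575461 0.0188
```

View pics/a_scene.png

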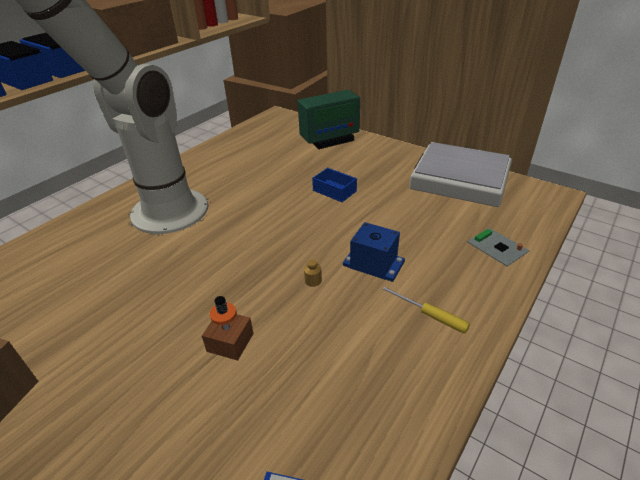

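View pics/a_top.png

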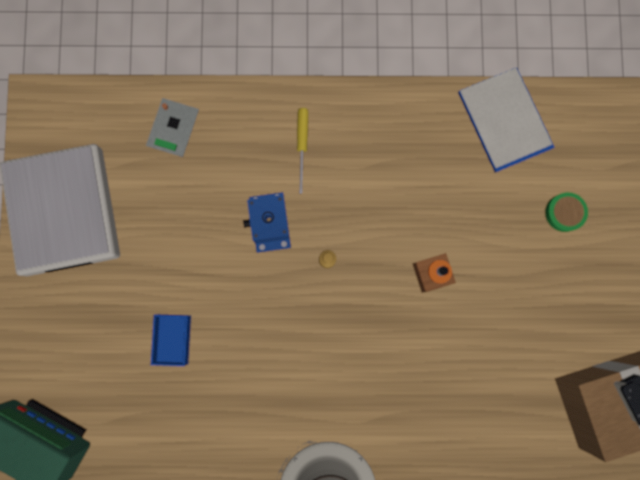

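View pics/a_wrist.png

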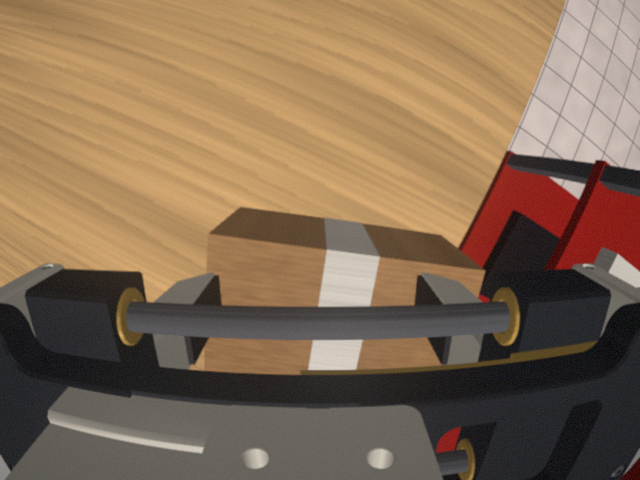

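Scene view: gauge head at about (221,301), bore at (376,237). Top view: head at about (443,271), bore at (268,217). There is also a carton below the start pose, so I'll rise first. I'll zoom in to refine these.

```bash
python3 - <<'E'
import cv2,numpy as np
s=cv2.imread('pics/a_scene.png');t=cv2.imread('pics/a_top.png')
def z(im,x,y,w,k): return cv2.resize(im[y:y+w,x:x+w],None,fx=k,fy=k,interpolation=cv2.INTER_CUBIC)
o=np.vstack([np.hstack([z(s,190,285,75,4),z(s,340,215,75,4)]),np.hstack([z(t,405,240,60,5),z(t,235,185,75,4)])])
cv2.imwrite('pics/zoom.png',o)
E
```

```text
(no output)
```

View pics/zoom.png

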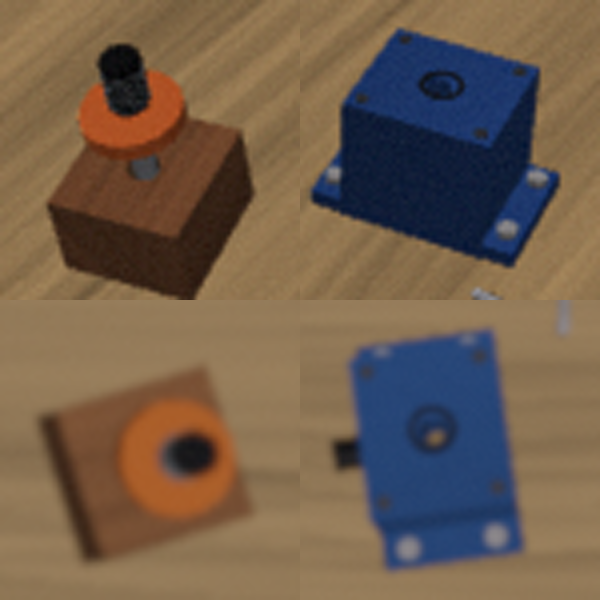

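```bash
cat > h.py <<'E'
from bench import manip, effector, viewer
import cv2,numpy as np
from scipy.spatial.transform import Rotation as R
def ray(c,u,v,fish=False):
    f=240/np.tan(np.radians(c['vfov'])/2); d=np.array([(u-c['cx'])/f,(v-c['cy'])/f,1.])
    if fish:
        r=np.hypot(d[0],d[1]); d=np.array([d[0]/r*np.sin(r),d[1]/r*np.sin(r),np.cos(r)]) if r>0 else d
    return R.from_quat(c['attitude']).apply(d/np.linalg.norm(d))
def atz(c,u,v,z,fish=False):
    d=ray(c,u,v,fish); return c['eye']+d*(z-c['eye'][2])/d[2]
def tri(obs):
    A=np.zeros((3,3));b=np.zeros(3)
    for c,u,v,fi in obs:
        d=ray(c,u,v,fi);P=np.eye(3)-np.outer(d,d);A+=P;b+=P@c['eye']
    return np.linalg.solve(A,b)
def down(yaw): # tool z down, jaw axis x at yaw
    c,s=np.cos(yaw),np.sin(yaw)
    return R.from_matrix(np.array([[c,s,0],[s,-c,0],[0,0,-1]])).as_quat()
E
python3 - <<'E'
from h import *
s=viewer.get_calibration('scene');t=viewer.get_calibration('top')
for n,a,b,z in [('head',(220.0,298.4),(444.3,270.4),.126),('bore',(374.9,236),(267.8,216.8),.085)]:
    print(n,tri([(s,*a,False),(t,*b,False)]),atz(s,*a,z),atz(t,*b,z))
# stand top corners in top zoom, housing top corners
q=[(58,415),(207,366),(253,513),(103,556)]
P=[atz(t,405+x/5-.5,240+(y-300)/5-.5,.05)[:2] for x,y in q];print(np.round(P,4),np.mean(P,0))
q=[(352,355),(492,330),(515,515),(375,525)]
print([np.round(atz(t,235+(x-300)/4-.5,185+(y-300)/4-.5,.085)[:2],4) for x,y in q])
print('weight',atz(t,328,259,.058)); print('yaw',R.from_quat(manip.current_tcp_rot()).as_matrix()[:,0])
for p in [(320,245),(303,192),(303,110)]: print(atz(t,*p,0.02))
E
```

```text
head [ 0.48161269 -0.23701008  0.12778904] [ 0.48043161 -0.2356988   0.126     ] [ 0.48143585 -0.23775475  0.126     ]
bore [0.59799005 0.13160622 0.08492323] [0.59746339 0.13092054 0.085     ] [0.59864457 0.13207247 0.085     ]
[[ 0.503  -0.1938]
 [ 0.5248 -0.2602]
 [ 0.46   -0.279 ]
 [ 0.441  -0.2125]] [ 0.48217177 -0.23635732]
[array([0.6391, 0.1764]), array([0.6531, 0.1007]), array([0.5522, 0.0877]), array([0.5466, 0.1629])]
weight [0.50962623 0.00105506 0.058     ]
yaw [ 0.42488812 -0.90524461 -0.00151413]
[0.54412246 0.01754623 0.02      ]
[0.66550911 0.05632439 0.02      ]
[0.85812001 0.0568818  0.02      ]
```

```bash
python3 - <<'E'
from h import *
y0=np.arctan2(-0.905,0.425)
for yaw in [y0,y0+.6,-np.pi/2,0,np.pi/2,-.5]:
    q=down(yaw)
    for p in [(.481,-.2365,.30),(.481,-.2365,.10),(.598,.1315,.30),(.598,.1315,.1)]:
        r=manip.solve_ik(p,q); print(round(yaw,2),p,None if r is None else np.round(r,2))
p=manip.current_tool_pos(); manip.servo_line([p[0],p[1],.32],vel=.25)
manip.move_pose([.481,-.2365,.28],down(y0))
c=viewer.get_calibration('wrist');im=viewer.get_image('wrist');cv2.imwrite('pics/w1.png',im[:,:,::-1])
print(manip.current_clock(),manip.current_tool_pos(),c,manip.current_force())
np.save('c1.npy',c,allow_pickle=True)
E
```

```text
-1.13 (0.481, -0.2365, 0.3) [ 0.96  0.25 -0.66  1.74  0.17  1.2  -0.87]
-1.13 (0.481, -0.2365, 0.1) [ 0.86  0.5  -0.56  1.94  0.36  0.81 -1.03]
-1.13 (0.598, 0.1315, 0.3) [ 0.58  0.68 -1.31  1.55  0.66  1.42 -1.91]
-1.13 (0.598, 0.1315, 0.1) [ 0.33  0.7  -0.83  1.74  0.61  0.98 -1.87]
-0.53 (0.481, -0.2365, 0.3) [ 1.05  0.28 -0.77  1.74  0.2   1.21 -0.31]
-0.53 (0.481, -0.2365, 0.1) [ 0.93  0.52 -0.66  1.93  0.43  0.83 -0.49]
-0.53 (0.598, 0.1315, 0.3) [ 0.57  0.68 -1.3   1.55  0.65  1.42 -1.3 ]
-0.53 (0.598, 0.1315, 0.1) [ 0.34  0.71 -0.84  1.74  0.62  0.98 -1.27]
-1.57 (0.481, -0.2365, 0.3) [ 0.9   0.24 -0.58  1.75  0.14  1.2  -1.29]
-1.57 (0.481, -0.2365, 0.1) [ 0.79  0.48 -0.47  1.94  0.3   0.79 -1.42]
-1.57 (0.598, 0.1315, 0.3) [ 0.57  0.66 -1.28  1.55  0.64  1.41 -2.33]
-1.57 (0.598, 0.1315, 0.1) [ 0.3   0.68 -0.77  1.74  0.57  0.96 -2.27]
0 (0.481, -0.2365, 0.3) [ 1.12  0.3  -0.87  1.74  0.24  1.22  0.19]
0 (0.481, -0.2365, 0.1) [ 1.    0.55 -0.74  1.93  0.49  0.85 -0.01]
0 (0.598, 0.1315, 0.3) [ 0.59  0.7  -1.34  1.55  0.69  1.44 -0.79]
0 (0.598, 0.1315, 0.1) [ 0.35  0.71 -0.
[... 178 characters left out ...]
598, 0.1315, 0.3) [ 0.62  0.81 -1.48  1.55  0.8   1.52  0.7 ]
1.57 (0.598, 0.1315, 0.1) [ 0.44  0.8  -1.02  1.73  0.77  1.06  0.72]
-0.5 (0.481, -0.2365, 0.3) [ 1.05  0.28 -0.78  1.74  0.21  1.21 -0.28]
-0.5 (0.481, -0.2365, 0.1) [ 0.94  0.52 -0.67  1.93  0.43  0.83 -0.46]
-0.5 (0.598, 0.1315, 0.3) [ 0.58  0.68 -1.3   1.55  0.66  1.42 -1.27]
-0.5 (0.598, 0.1315, 0.1) [ 0.34  0.71 -0.84  1.74  0.62  0.98 -1.24]
2.2417 [ 0.4805173  -0.23830623  0.27987209] {'vfov': 65.70646984690485, 'cx': 317.5961835572127, 'cy': 239.43613711180123, 'eye': array([ 0.54363829, -0.20943401,  0.43636351]), 'attitude': array([ 0.83655481, -0.53275861, -0.06905468,  0.10759071])} [0.20973775 0.59837571 0.29444668]
```

View pics/w1.png

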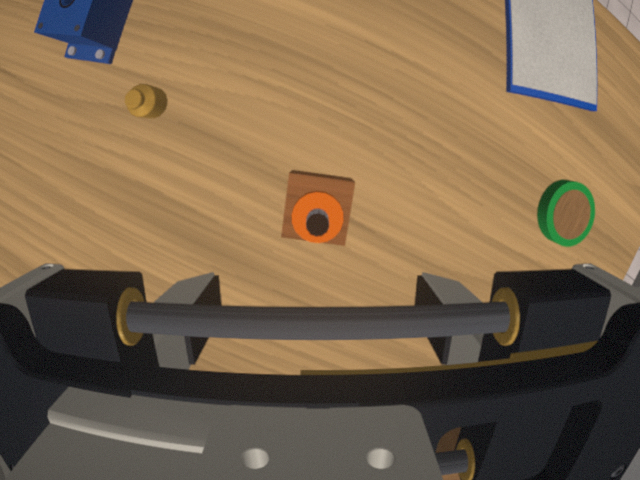

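```bash
python3 - <<'E'
from h import *
im=cv2.imread('pics/w1.png')
cv2.imwrite('pics/w1z.png',cv2.resize(im[160:255,265:370],None,fx=6,fy=6,interpolation=cv2.INTER_CUBIC))
c=np.load('c1.npy',allow_pickle=True).item()
print(manip.current_tool_pos(),viewer.get_calibration('wrist')['eye'],manip.current_clock())
m=im[180:260,280:360].max(2)<60
ys,xs=np.nonzero(m);print(xs.mean()+280,ys.mean()+180,xs.min()+280,xs.max()+280,ys.min()+180,ys.max()+180)
print(atz(c,317.5,224.5,.126,True))
E
```

```text
[ 0.4805173  -0.23830623  0.27987209] [ 0.54362837 -0.20957837  0.43640753] 2.2417
316.41509433962267 225.20754716981133 308 326 215 233
[ 0.48171198 -0.23792812  0.126     ]
```

View pics/w1z.png

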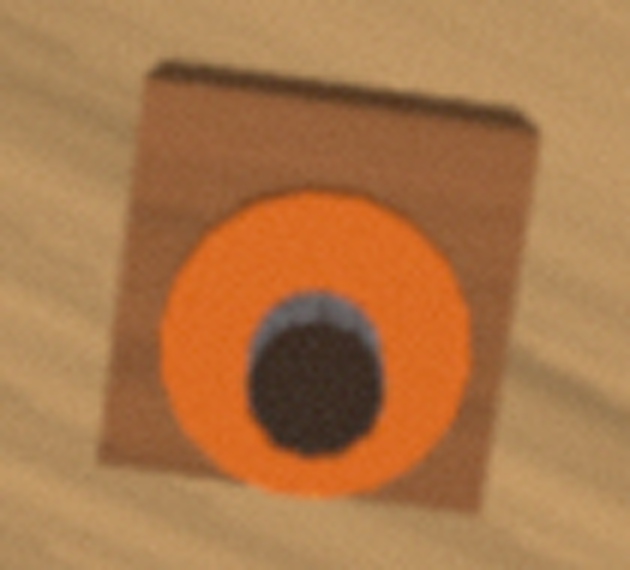

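```bash
cat >> h.py <<'E'
def goto(p,q=None,vel=.15,tol=.0006,n=3,off=None):
    """line with correction of steady error; returns command"""
    p=np.array(p,float); cmd=p.copy() if off is None else p+off
    for i in range(n):
        manip.servo_line(cmd,q,vel=vel); manip.sleep(.15)
        e=p-manip.current_tool_pos()
        if np.linalg.norm(e)<tol: break
        cmd=cmd+e
    return cmd
E
python3 - <<'E'
from h import *
q=down(-.5)
manip.move_pose([.4817,-.2374,.20],q)
manip.sleep(.2);print(manip.current_tool_pos())
c=goto([.4817,-.2374,.15],q); print(c,manip.current_tool_pos(),manip.current_clock())
c=goto([.4817,-.2374,.0985],q,vel=.08,off=c-[.4817,-.2374,.15])
f0=manip.current_force()
print(c,manip.current_tool_pos(),f0,R.from_quat(manip.current_tcp_rot()).as_matrix()[:,2])
effector.close(f_grip=40)
print(manip.current_finger_gap(),manip.current_tool_pos(),manip.current_force(),manip.current_wrist_torque(),manip.current_clock())
cc=viewer.get_calibration('wrist');np.save('c2.npy',cc,allow_pickle=True)
cv2.imwrite('pics/w2.png',viewer.get_image('wrist')[:,:,::-1])
E
```

```text
[ 0.48262245 -0.23802635  0.20135691]
[ 0.48168938 -0.23732427  0.14985592] [ 0.48172081 -0.23732234  0.1498293 ] 4.4417
[ 0.48168905 -0.23732863  0.09839865] [ 0.48172399 -0.23728893  0.09838716] [ 0.32193903 -0.09516214 -0.05537616] [ 1.49723471e-05  7.52160265e-07 -1.00000000e+00]
0.01843879857405876 [ 0.48163409 -0.23731278  0.09836889] [-0.7398189   0.62235428 -0.42907422] [-0.0709611  -0.05161217 -0.01324544] 7.3167
```

View pics/w2.png

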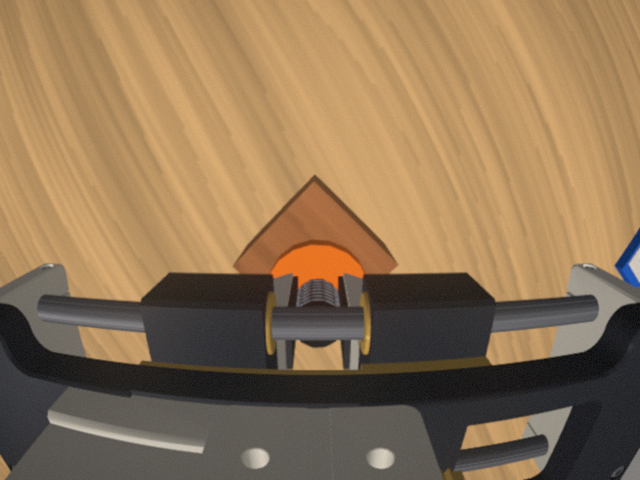

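Gauge gripped (head between the pads at about (318,300), gap 18 mm). Now I lift it and look at the bore from closer.

```bash
python3 - <<'E'
from h import *
q=down(-.5)
manip.servo_line([.4817,-.2373,.16],q,vel=.1)
manip.servo_line([.4817,-.2373,.24],q,vel=.2)
print(manip.current_finger_gap(),manip.current_force())
manip.move_pose([.570,.085,.25],q); manip.sleep(.2)
c=viewer.get_calibration('wrist');np.save('c3.npy',c,allow_pickle=True)
cv2.imwrite('pics/w3.png',viewer.get_image('wrist')[:,:,::-1])
print(manip.current_tool_pos(),manip.current_force(),manip.current_wrist_torque(),manip.current_finger_gap(),manip.current_clock())
cv2.imwrite('pics/s3.png',viewer.get_image('scene')[:,:,::-1])
E
```

```text
0.01810183150402284 [-0.03001966 -0.83199011 -1.80378428]
[0.57018483 0.08345971 0.24989072] [-0.53440668  0.79288282 -0.71943243] [-0.00382912 -0.03843071  0.006133  ] 0.017987366600654545 10.2
```

View pics/w3.png

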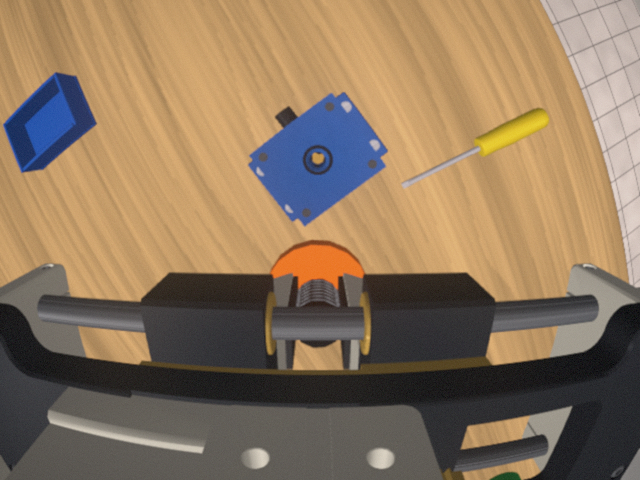

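View pics/s3.png

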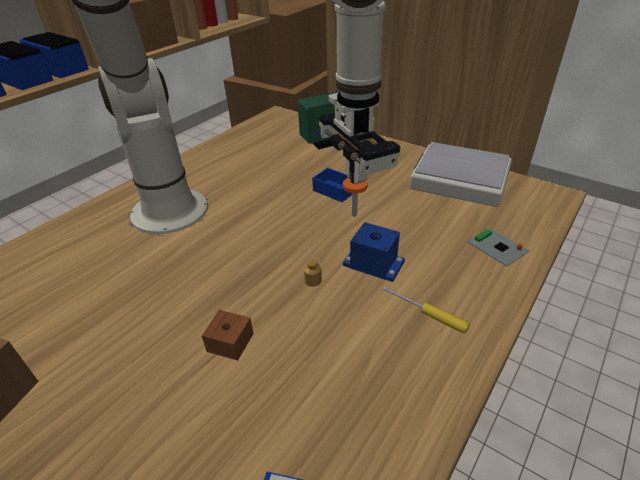

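Gauge hangs upright (scene: tip at about (355,215), collar at (355,185)). The wrist view has the bore at about (318,159).

```bash
python3 - <<'E'
from h import *
a=cv2.imread('pics/w3.png');b=cv2.imread('pics/s3.png')
z=lambda im,x,y,w,k: cv2.resize(im[y:y+w,x:x+w],None,fx=k,fy=k,interpolation=cv2.INTER_CUBIC)
cv2.imwrite('pics/z3.png',np.hstack([z(a,293,134,50,8),z(b,330,170,50,8)]))
c=np.load('c3.npy',allow_pickle=True).item()
print(atz(c,317.7,158.7,.085,True))
E
```

```text
[0.59837075 0.13180289 0.085     ]
```

View pics/z3.png

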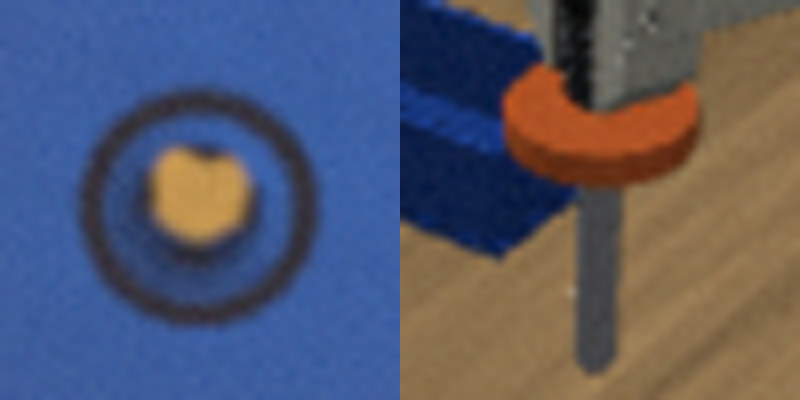

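```bash
python3 - <<'E'
from h import *
s=viewer.get_calibration('scene')
c=np.load('c3.npy',allow_pickle=True).item()
print(atz(c,317.5,159.4,.085,True))
print(atz(s,353.9,215.2,.1614))
f=240/np.tan(np.radians(s['vfov'])/2)
for P in [(.5702,.0835,.1614),(.5702,.0835,.2374)]:
    d=R.from_quat(s['attitude']).inv().apply(np.array(P)-s['eye']);print(d[:2]/d[2]*f+[s['cx'],s['cy']])
E
```

```text
[0.59792814 0.13135457 0.085     ]
[0.56945849 0.08271894 0.1614    ]
[354.38622142 215.13627019]
[355.0927803  184.94395479]
```

```bash
cat > ins.py <<'E'
from h import *
q=down(-.5)
X,Y=.598,.1316
ZT=.1735 # TCP z at tip at mouth
manip.move_pose([X,Y,.205],q)
c=goto([X,Y,.19],q,vel=.1); off=c-[X,Y,.19]
b=np.mean([manip.current_force() for _ in range(5)],0)
print('base',b,manip.current_tool_pos(),off,manip.current_clock())
d=-.004
while d<.012:
    d+=.002
    manip.servo_line([X+off[0],Y+off[1],ZT-d+off[2]],q,vel=.03)
    f=manip.current_force()-b; p=manip.current_tool_pos()
    print(round(d*1e3,1),round((ZT-p[2])*1e3,2),np.round(f,2),np.round((p[:2]-[X,Y])*1e3,2),round(manip.current_clock(),2))
    if f[2]>4 or np.hypot(*f[:2])>4: print('STOP');break
np.savez('ins.npz',b=b,off=off,d=d)
E
python3 ins.py
```

```text
base [-0.62174017  0.23513893 -1.29488535] [0.5979447  0.13157591 0.18989632] [-4.49374425e-05 -1.95481722e-05 -8.75236019e-05] 11.8833
-2.0 -1.81 [1.36 0.49 0.16] [-0.07  0.04] 12.52
0.0 0.13 [ 0.65 -0.72 -0.02] [-0.08 -0.04] 12.77
2.0 2.24 [1.14 0.11 0.24] [-0.15 -0.06] 13.02
4.0 4.26 [ 0.27 -0.12  1.04] [-0.17 -0.11] 13.27
6.0 6.27 [ 0.71 -0.8   0.3 ] [-0.17 -0.04] 13.52
8.0 8.28 [ 0.55 -1.28  0.16] [-0.17 -0.08] 13.77
10.0 10.28 [ 0.32 -0.21  0.58] [-0.15 -0.08] 14.02
12.0 12.27 [ 1.76 -0.67 -0.35] [-0.17 -0.05] 14.27
```

```bash
cat > ins2.py <<'E'
from h import *
z=np.load('ins.npz');b,off,d=z['b'],z['off'],float(z['d'])
q=down(-.5);X,Y,ZT=.598,.1316,.1735
pl=[]
while d<.069:
    d+=.002 if d<.0435 else .0005
    manip.servo_line([X+off[0],Y+off[1],ZT-d+off[2]],q,vel=.02 if d<.044 else .01)
    f=np.mean([manip.current_force() for _ in range(6)],0)-b; p=manip.current_tool_pos()
    print(round(d*1e3,1),round((ZT-p[2])*1e3,2),np.round(f,2),np.round((p[:2]-[X,Y])*1e3,2),round(manip.current_clock(),2),round(manip.current_finger_gap()*1e3,2))
    if d>.02: pl.append(f[2])
    if f[2]>9.0 or np.hypot(*f[:2])>6: print('STOP');break
    if len(pl)>16 and f[2]>np.median(pl)+3.2: print('RISE');break
np.savez('ins.npz',b=b,off=off,d=d)
E
python3 ins2.py
```

```text
14.0 14.13 [0.75 0.16 0.74] [-0.06  0.22] 14.52 18.43
16.0 16.06 [ 1.66 -0.1   0.94] [0.12 0.09] 14.77 17.98
18.0 18.39 [2.24 0.66 0.13] [ 0.1  -0.25] 15.02 18.17
20.0 20.39 [ 2.1  -0.32 -0.18] [-0.09 -0.22] 15.27 18.57
22.0 22.35 [ 1.52 -0.34 -0.23] [-0.16 -0.12] 15.52 18.1
24.0 24.36 [ 0.61  0.39 -0.33] [-0.19 -0.11] 15.77 17.85
26.0 26.37 [2.33 0.11 0.49] [-0.17 -0.09] 16.02 18.49
28.0 28.37 [ 1.53  0.18 -0.01] [-0.15 -0.08] 16.27 18.12
30.0 30.35 [ 0.89  0.02 -0.82] [-0.13 -0.08] 16.52 18.29
32.0 32.35 [1.34 0.51 0.58] [-0.11 -0.11] 16.77 18.19
34.0 34.34 [2.18 0.84 0.03] [-0.12 -0.1 ] 17.02 18.29
36.0 36.36 [ 2.17 -0.44 -0.47] [-0.13 -0.09] 17.27 18.45
38.0 38.37 [ 0.97 -0.68 -0.19] [-0.12 -0.11] 17.52 17.94
40.0 40.34 [2.06 0.16 0.15] [-0.1 -0.1] 17.77 18.07
42.0 42.37 [ 1.55 -0.66 -1.01] [-0.14 -0.08] 18.02 18.43
44.0 44.12 [ 1.14 -0.03  1.49] [-0.11  0.02] 18.37 18.36
44.5 44.57 [0.86 0.22 1.97] [-0.07 -0.  ] 18.62 17.95
45.0 45.11 [0.78 0.23 2.22] [-0.06 -0.  ] 18.87 18.45
45.5 45.68 [0.42 0.43 0.98] [-0.07 -0.09] 19.12 18.14
46.0 46.17 [ 0.74 -0.26  1.43] [-0.08 -0.04] 19.3
[... 695 characters left out ...]
44 1.57] [-0.09 -0.05] 22.62 18.02
53.0 53.14 [1.08 0.04 1.71] [-0.04 -0.04] 22.87 18.26
53.5 53.63 [1.08 0.09 2.11] [-0.06 -0.04] 23.12 18.07
54.0 54.16 [ 1.58 -1.04  2.18] [-0.07 -0.07] 23.37 18.15
54.5 54.64 [1.51 0.5  2.13] [-0.06 -0.03] 23.62 18.28
55.0 55.18 [ 1.02 -0.08  2.36] [-0.06 -0.07] 23.87 18.03
55.5 55.58 [ 0.95 -0.03  3.19] [-0.01 -0.  ] 24.12 17.99
56.0 56.05 [-0.02 -0.37  3.09] [-0.01 -0.  ] 24.37 18.2
56.5 56.61 [ 0.63 -0.19  2.65] [-0.04  0.  ] 24.62 18.15
57.0 57.11 [-0.52 -0.1   3.64] [-0.03 -0.  ] 24.87 18.29
57.5 57.6 [ 0.88 -0.26  3.54] [-0.02 -0.03] 25.12 18.33
58.0 58.08 [1.08 0.05 3.93] [0. 0.] 25.37 18.07
58.5 58.42 [-0.1   0.13  5.75] [0.04 0.04] 25.62 17.9
RISE
```

Stop spring felt from about 55.3 mm, and the force jumps at about 58.4 mm. A few fine steps should confirm the hard bottom.

```bash
cat > ins3.py <<'E'
from h import *
z=np.load('ins.npz');b,off,d=z['b'],z['off'],float(z['d'])
q=down(-.5);X,Y,ZT=.598,.1316,.1735
rd=lambda: np.mean([manip.current_force() for _ in range(8)],0)-b
manip.sleep(.1);f=rd();print('rest',np.round(f,2),(ZT-manip.current_tool_pos()[2])*1e3)
while f[2]<7.8 and d<.0605:
    d+=.00025
    manip.servo_line([X+off[0],Y+off[1],ZT-d+off[2]],q,vel=.01)
    f=rd();p=manip.current_tool_pos()
    print(round(d*1e3,2),round((ZT-p[2])*1e3,2),np.round(f,2),round(manip.current_clock(),2))
np.savez('ins.npz',b=b,off=off,d=d)
E
python3 ins3.py
```

```text
rest [0.6  0.54 5.78] 58.426410194714926
58.75 58.48 [ 0.09 -0.49  8.01] 25.97
```

Hard bottom confirmed (0.06 mm of travel for +2.2 N, depth about 58.4 mm). Now release and check.

```bash
python3 - <<'E'
from h import *
effector.open_jaws(); manip.sleep(.2)
print(manip.current_tool_pos(),manip.current_force(),manip.current_finger_gap(),manip.current_clock())
c=viewer.get_calibration('wrist');np.save('c4.npy',c,allow_pickle=True)
a=viewer.get_image('wrist')[:,:,::-1];b=viewer.get_image('scene')[:,:,::-1]
z=cv2.resize(b[150:300,300:450],None,fx=2.4,fy=2.4,interpolation=cv2.INTER_CUBIC)
cv2.imwrite('pics/r4.png',np.hstack([a[120:480,100:520],z]))
E
```

```text
[0.5979836  0.13158728 0.11467276] [-0.63383092  0.36914481  0.72478078] 0.09188108692631655 27.4083
```

View pics/r4.png

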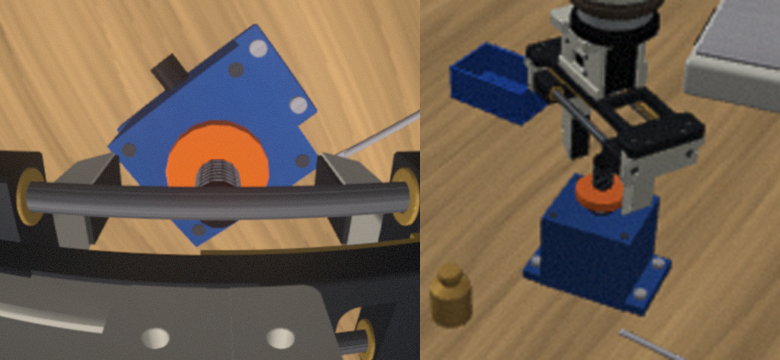

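Released; the gauge stands upright with the collar centred between the open fingers. Now I grip the collar rim and slide it down.

```bash
cat > col.py <<'E'
from h import *
q=down(-.5);X,Y=.598,.1316
c=goto([X,Y,.1056],q,vel=.05,n=2);off=c-[X,Y,.1056]
b=np.mean([manip.current_force() for _ in range(8)],0);print(b,manip.current_tool_pos())
effector.close(f_grip=15);manip.sleep(.1)
rd=lambda: np.mean([manip.current_force() for _ in range(8)],0)-b
print('gap',manip.current_finger_gap(),np.round(rd(),2),manip.current_tool_pos(),manip.current_clock())
if not .044<manip.current_finger_gap()<.055: raise SystemExit('gap')
d=0;pl=[]
while d<.0195:
    d+=.0015 if d<.0135 else .0004
    manip.servo_line([X+off[0],Y+off[1],.1056-d+off[2]],q,vel=.01)
    f=rd();p=manip.current_tool_pos();pl.append(f[2])
    print(round(d*1e3,2),round(p[2]*1e3,2),np.round(f,2),round(manip.current_finger_gap()*1e3,2),round(manip.current_clock(),2))
    if f[2]>8 or np.hypot(*f[:2])>6 or (d>.014 and f[2]>np.median(pl)+3.2): print('STOP');break
np.savez('col.npz',b=b,off=off,d=d)
E
python3 col.py
```

```text
[ 0.53640517 -0.19634687 -0.64874607] [0.59800706 0.13169241 0.10558089]
gap 0.04829098541753813 [-0.44 -0.15  1.1 ] [0.59802824 0.13159595 0.10564456] 28.8583
1.5 104.18 [-1.99  0.33  2.69] 47.8 29.16
3.0 102.53 [-0.6   0.92  3.05] 47.88 29.46
4.5 100.97 [-0.54  0.21  2.62] 48.28 29.76
6.0 99.46 [-0.17 -0.23  2.33] 48.15 30.06
7.5 97.97 [-1.7   0.36  3.25] 47.6 30.36
9.0 96.48 [-0.78  0.46  2.39] 48.16 30.66
10.5 94.96 [-0.67  0.25  1.13] 48.19 30.96
12.0 93.47 [-1.31  0.41  1.52] 47.68 31.26
13.5 91.95 [-2.15  0.13  2.08] 47.73 31.56
15.0 91.16 [-2.38 -0.43  7.83] 48.04 31.86
STOP
```

Contact came at TCP z 91.2 mm, about 3 mm higher than I predicted, so I'm looking before deciding.

```bash
python3 - <<'E'
from h import *
a=viewer.get_image('wrist')[:,:,::-1];b=viewer.get_image('scene')[:,:,::-1]
z=cv2.resize(b[190:290,335:435],None,fx=5,fy=5,interpolation=cv2.INTER_CUBIC)
cv2.imwrite('pics/c5.png',z);cv2.imwrite('pics/c5w.png',a);cv2.imwrite('pics/c5s.png',b)
# predicted pixel rows for collar side in s3 (tcp z .24989): 
s=viewer.get_calibration('scene')
f=240/np.tan(np.radians(s['vfov'])/2)
def px(P): 
    d=R.from_quat(s['attitude']).inv().apply(np.array(P)-s['eye']);return d[:2]/d[2]*f+[s['cx'],s['cy']]
# nearest-to-camera rim point direction
for zc,xy,n in [(.2374,(.5702,.0835),'s3 lower rim'),(.2344,(.5702,.0835),'s3 lower rim -3'),(.085,(.598,.1316),'now on face'),(.088,(.598,.1316),'now +3')]:
    v=np.array([s['eye'][0]-xy[0],s['eye'][1]-xy[1]]);v/=np.linalg.norm(v)
    print(n,px([xy[0]+.025*v[0],xy[1]+.025*v[1],zc]))
print('headtop',px([.598,.1316,.1426]),px([.598,.1316,.1396]),px([.598,.1316,.1456]))
print('tiptop',px([.4817,-.2374,.126]))
E
```

```text
s3 lower rim [354.93733417 191.58639966]
s3 lower rim -3 [354.90773899 192.85104604]
now on face [374.82876343 242.765593  ]
now +3 [374.89266104 241.73551311]
headtop [376.5144772  215.59055567] [376.44647934 216.68673489] [376.58273618 214.49016702]
tiptop [219.81313509 299.23393955]
```

View pics/c5.png

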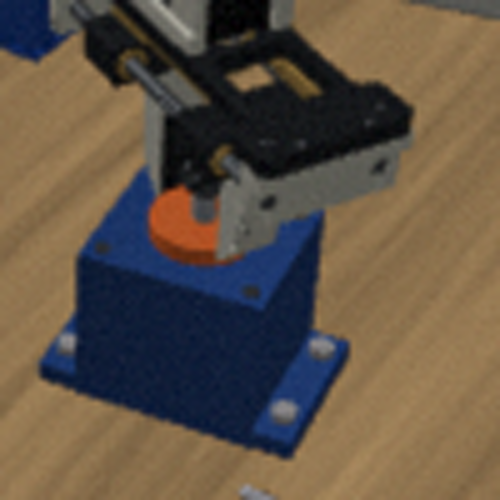

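View pics/c5w.png

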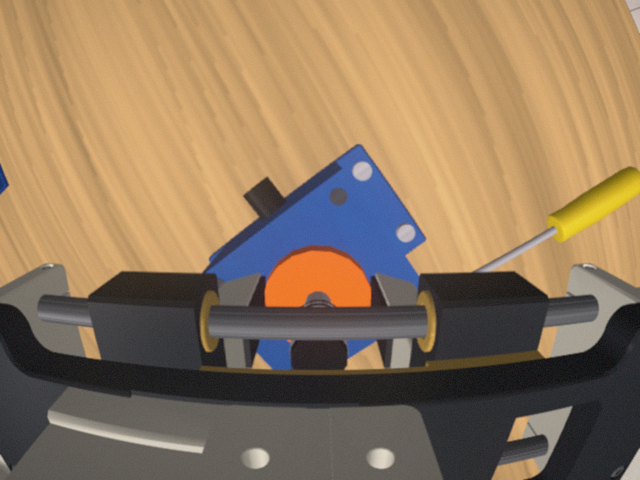

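The scene view shows the collar apparently lying on the face (lower rim at about row 242.4, predicted 242.8 when seated, 241.7 if 3 mm up). I'll press it slightly, release, lift away and verify without occlusion.

```bash
python3 - <<'E'
from h import *
z=np.load('col.npz');b,off,d=z['b'],z['off'],float(z['d'])
q=down(-.5);X,Y=.598,.1316
rd=lambda: np.mean([manip.current_force() for _ in range(8)],0)-b
print(rd(),manip.current_tool_pos()[2])
manip.servo_line([X+off[0],Y+off[1],.1056-d-.0002+off[2]],q,vel=.01)
print(rd(),manip.current_tool_pos()[2])
effector.open_jaws();manip.sleep(.1)
manip.servo_line([X,Y,.17],q,vel=.08)
manip.servo_line([X-.05,Y-.09,.24],q,vel=.2);manip.sleep(.2)
c=viewer.get_calibration('wrist');np.save('c6.npy',c,allow_pickle=True)
a=viewer.get_image('wrist')[:,:,::-1];s=viewer.get_image('scene')[:,:,::-1]
cv2.imwrite('pics/w6.png',a);cv2.imwrite('pics/s6.png',s)
cv2.imwrite('pics/z6.png',np.hstack([cv2.resize(s[195:275,335:415],None,fx=5,fy=5,interpolation=cv2.INTER_CUBIC),cv2.resize(a[90:240,240:390],(400,400),interpolation=cv2.INTER_CUBIC)]))
print(manip.current_clock())
E
```

```text
[-2.89793202 -0.99000281  7.13405569] 0.09116337306211414
[-3.45588293 -0.20348197  9.23580021] 0.09115470115511862
35.3917
```

View pics/z6.png

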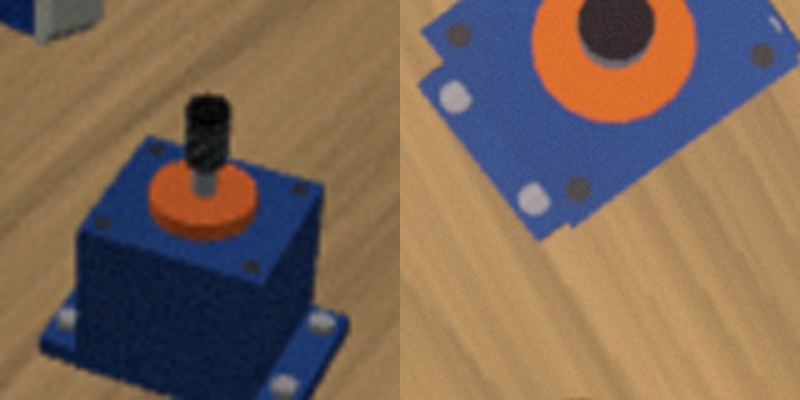

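View pics/w6.png

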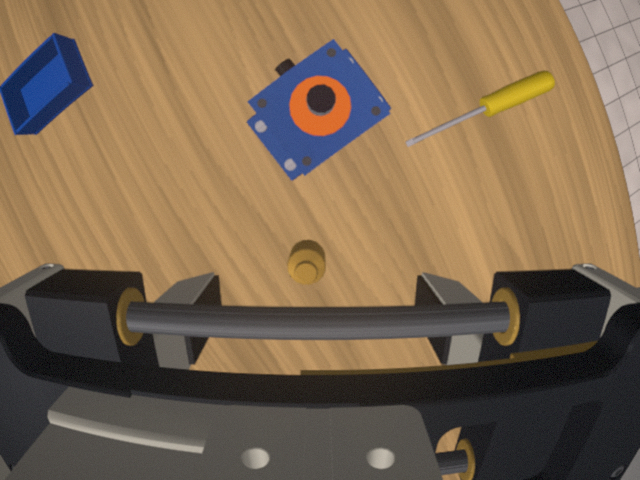

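```bash
python3 - <<'E'
from h import *
s=viewer.get_calibration('scene')
f=240/np.tan(np.radians(s['vfov'])/2)
def px(P): 
    d=R.from_quat(s['attitude']).inv().apply(np.array(P)-s['eye']);return np.round(((d[:2]/d[2]*f+[s['cx'],s['cy']])-[334.5,194.5])*5,1)
xy=np.array([.598,.1316]);v=s['eye'][:2]-xy;v/=np.linalg.norm(v)
def p(r,z): return px([*(xy+r*v),z])
for dz in (0,.003):
    print('collar lift',dz,'far top',p(-.025,.095+dz),'near top',p(.025,.095+dz),'near bottom',p(.025,.085+dz),'rod foot',p(.006,.095+dz))
for t in (.1396,.1426,.1456): print('head top',t,p(0,t),'far',p(-.01,t),'bottom near',p(.01,t-.03))
# stand/gauge reference in first image
o=cv2.imread('pics/a_scene.png')
print('initial: foot at .010; collar near bottom, rod@stand face, head top')
xy=np.array([.4817,-.2374]);v=s['eye'][:2]-xy;v/=np.linalg.norm(v)
def p2(r,z): return (px([*(xy+r*v),z])/5+[334.5,194.5]-[189.5,284.5])*4
for l in (0,.003): print(p2(-.01,.126),p2(.025,.086-l),'near top',p2(.025,.096-l),'far top',p2(-.025,.096-l))
# mouth-only reference: bore row before vs predicted
xy=np.array([.598,.1316]);print('bore',px([.598,.1316,.085])/5+[334.5,194.5],'seen 374.9,236.0')
E
```

```text
collar lift 0 far top [206.9 157.2] near top [202.7 224.1] near bottom [201.6 241.3] rod foot [204.3 198.1]
collar lift 0.003 far top [207.2 152. ] near top [203.  218.9] near bottom [202.  236.2] rod foot [204.6 192.9]
head top 0.1396 [209.7 110.9] far [210.5  97.9] bottom near [205.6 178. ]
head top 0.1426 [210.1 105.5] far [210.9  92.4] bottom near [205.9 172.7]
head top 0.1456 [210.4 100. ] far [211.2  86.9] bottom near [206.2 167.4]
initial: foot at .010; collar near bottom, rod@stand face, head top
[117.68  44.4 ] [144.96 154.88] near top [141.44 140.56] far top [123.2  66.8]
[117.68  44.4 ] [146.   159.04] near top [142.56 144.88] far top [124.24  71.12]
bore [375.26 235.92] seen 374.9,236.0
```

```bash
python3 - <<'E'
from h import *
s=cv2.imread('pics/s6.png')
cv2.imwrite('pics/z7.png',cv2.resize(s[205:250,350:405],None,fx=12,fy=12,interpolation=cv2.INTER_CUBIC))
E
```

```text
(no output)
```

View pics/z7.png

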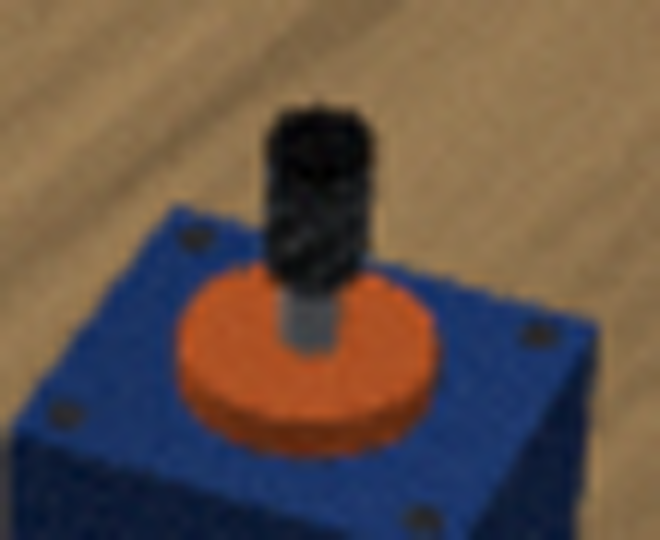

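Unoccluded measurements match a seated collar (near-bottom, near-top and far-top rim all within about 3 zoomed px of the zero-lift prediction, against a 5 px shift for 3 mm). The head height matches a 58.4 mm depth. The arm is clear, so I'm handing in.

```bash
python3 - <<'E'
from h import *
print(manip.current_force(),manip.current_clock()); manip.hand_in()
E
```

```text
[ 0.13019816 -0.55854542  0.1383017 ] 35.3917
the job is handed in; nothing more can be done
```

The gauge is in the housing bore, bottomed, with its orange collar on the housing's top face. I handed in at 35.4 s with the arm clear of everything.

- **Insertion:** I felt the sprung stop at about 55.3 mm. The bottom went hard at about 58.4 mm, where 0.25 mm more commanded gave only 0.06 mm of travel and about 2.2 N more force. The highest reading while inserting was about 8 N.
- **Collar:** I let go of the gauge, gripped the collar by its rim and slid it down at about 2–3 N. The final press reading was about 9.2 N.
- **Last pictures:** With nothing in the way, the collar rim matches a collar lying on the face. The head height matches a depth of about 58.4 mm, good to about 1 mm. I moved nothing else on purpose, and the nearby things looked undisturbed, though I did not measure them.
- **Disagreement:** The collar touched down about 3 mm earlier than I predicted. The first picture suggests it was already about 3 mm down the rod at the start, so I took the pictures and the firm contact as right.
- **Not checked:** I did not feel the stop again after letting go. That it is still fully down rests on the collar push, which pressed the gauge down as it slid, and on the head height.

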